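Offer up the lid of a jeweller's chest for its hinge pin

ROBOT

A 6-joint arm with a two-finger parallel gripper is mounted at the origin on the work surface. World frame = base frame: x ahead of the robot, y to its left, z up, the work surface at z = 0. Lengths are in mm, angles in rad, forces in N, time in s.
With the tool pointing down it reaches from about 275 to 1000 mm from the base axis. Payload 8.4 kg.
Tool frame: the origin (TCP) lies between the finger pads; the fingertips stand 22 mm ahead of it and the grasp point (between the pads) lies 3 mm ahead of it (r.nose_length is the z of the fingertips in the tool frame, in mm); z points along the fingers, y is the line along which they close (so a half turn about z gives the same grasp; the last joint's range is limited). The gripper opens to 85 mm and grips with 20 to 120 N. Pads are 22 mm wide; open, the fingers measure 114 mm over their backs; the gripper's body (76 mm by 85 mm) begins 54 mm behind the grasp point. The pads swing forward as they close: fully open they stand 13 mm farther back than shut.
Start: joints at [1.148, 0.353, 1.633, -0, 1.155, -0.002], TCP at [255.306, 570.479, 215.781] pointing down, gripper open.
Joint ranges: [-2.63, 2.63], [-0.92, 2.1], [0.06, 2.66], [-1.3, 4.44], [0, 2.69], [-3.02, 3.02]. Speed limits (rad/s): [2.22, 2.22, 2.79, 3.14, 3.14, 3.14].

INTERFACE

Orientations are given as [roll, pitch, yaw] about the fixed x, y, z axes, in that order (R = Rz(yaw) Ry(pitch) Rx(roll)).
In Python, from rig import r gives the robot as it stands.
- The arm moves only by the shell command python3 steer.py FILE [FORCE], which reads ROWS from the file FILE. ROWS is a JSON list of rows, 1 to 5 of them, each an object with the fields drx, dry, drz (a rotation vector in rad), tx, ty, tz (the shift in mm), aperture (the opening from 0.0 (shut) to 1.0 (fully open)); a field left out counts as zero (the opening has to be given); each row shifts and turns the commanded pose from where the row before left it, along the tool's axes as they then stand; what a row does not reach is not made up. A row lasts 1/12 s, in which the tool goes at most 41.7 mm and 0.125 rad, less where a joint would pass 70% of its speed; a pose out of reach is approached as far as the arm can. The fingers move at their own pace and stop on an object; FORCE is the grip in N (left out, the last holds). Time passes only in rows, so rows that do not move let the fingers close. It prints the time, the measured TCP pose, the force, the opening and the grip force at its end. Input that does not fit is refused with a message, and nothing moves.
- r.sense(): the state, without advancing time (a new reading comes with each control period).
- r.grab_frame(name): name is "side" or "top" or "wrist"; returns the picture (400x640x3 uint8, red, green, blue); there is no depth.
- r.camera_params(name): a dict with "fx", "fy", "cx", "cy" (pixels), "rvec" (rotation vector, rad) and "tvec" (3), from world to camera coordinates, as OpenCV has them. Camera axes: x right, y down, z forward; pixel columns grow to the right and rows downward; lengths in mm; the calibration is good to about 2 mm. A picture is of the moment at which its call begins: read the wrist's pose just before it. camera_params takes no time and is no camera call; for the wrist camera it gives the pose at the moment of the call.
- r.sign_off(): hands the job in; it is judged then, once.
The state is a dict: "clock": time; "qpos": joint angles; "qvel": joint speeds; "joint_efforts": joint torques, N m; "eef_pos": TCP position; "tcp_rot": TCP orientation; "contact_force": force on the tool from outside, world axes, zero at the start; "wrist_torque": the same for the moment, N m; "opening": opening from 0.0 (shut) to 1.0 (fully open); "grasp_force": force on a finger pad.
Only numpy, scipy, OpenCV 4.12 (cv2) and the standard library are available. Lean on these libraries where they do the work, as an engineer would, in place of code of your own. Each camera call takes 0.05 s, during which the arm holds its last target. There are 200 camera calls.

TASK

The small wooden chest is ready to get its lid hung, but its brass hinge leaf still stands proud on its dowels: first press that leaf down until it is fully home. Then take the lid out of the rack, bring it upright over the back of the chest and lower it so that its knuckles drop between the chest's knuckles and the pin holes line up, and keep hold of it there, upright and still and without bearing down hard, so that I can slide the pin in: finish while holding it. Leave the drawer front, the pin, the doming block and the hammer where they are.

Things in the scene. Friction and masses are not known exactly. Their poses are not given: they have to be found in the camera images.
- leaf (a joint): how far the chest's hinge leaf has been pressed down towards home, in m: 0 to 0.0015 at the start (standing 3.5 to 5 mm proud), 0.005 = fully home. It slides straight down on two tight dowels: about 9 N moves it and it stays where it is left; at home it stops solidly.
- leaf_bore (a point): middle of the pin hole (hinge axis) of the chest's brass leaf; moves down with it, 76.5 mm above the bench when home. y axis along the hinge, x out of the chest's back (away from the robot), z up. Three knuckles, tubes 12 mm across with a 6 mm hole, at y -45 to -27, -9 to 9 and 27 to 45 mm; the two 18 mm gaps between them are open above. The leaf's plate (90 x 11 x 3 mm) lies on the rim, at -x.
- leaf_press (a point): top of the leaf's middle knuckle, 6 mm above leaf_bore: the place to press straight down. Clear all round; the chest's rim lies lower.
- chest: open wooden chest without its lid, 150 (x) x 200 (y) x 75 mm high, walls 12 mm; heavy, does not move. Origin at the centre of its underside; the hinge is on its +x side, the axis 6.7 mm outside the back face. Its yaw is within 0.3 rad of the world's.
- lid: wooden lid, a panel 12 (x) x 200 (y) x 150 mm (z), 0.2 to 0.3 kg, standing upright in one of the rack's two grooves (which one varies), hinge knuckles downwards. Origin at the middle of its lower edge, z up; -x is the inner face with the brass leaf, towards the robot; yaw within 0.3 rad of the world's. On the chest its axes are parallel to the chest's, the panel behind and above the hinge axis.
- lid_grip (a point): middle of the lid's upper edge, 150 mm above its origin: pinch the panel here across its 12 mm thickness (along the lid's x). Nothing else within 50 mm at this height.
- lid_bore (a point): middle of the pin hole (hinge axis) of the lid's leaf, at x -7.5, z -6.7 mm in the lid's frame, axes as the lid's. Two knuckles 12 mm across at y -25.5 to -10.5 and 10.5 to 25.5 mm, ends eased: 1.5 mm play each side in the chest's gaps. It must come onto leaf_bore; there the lid's edge clears the chest's knuckles, and its knuckles the chest's back face, by 0.7 mm, so touch finds the place too.
- rack: wooden rack 130 (x) x 240 (y) x 58 mm high, does not move; two grooves along y at x = -35 and +35 mm, floor 30 mm above the bench, 28 mm deep, 13.5 mm wide, only under the two ends of the panels. Origin at the centre of its underside.
- drawer_front: bystander: plain wooden panel 12 x 196 x 85 mm standing in the rack's other groove, no knuckles. Origin at the middle of its lower edge.
- pin: bystander: steel hinge pin, 4 mm in diameter, 105 mm long, lying in a low steel tray (100 x 190 mm, rim 12 mm) beyond the work. Origin under its middle.
- doming_block: bystander: steel doming block, 50 mm cube with round hollows, between chest and rack. Origin at the centre of its underside.
- hammer: bystander: hammer 220 mm long lying on the bench at the robot's right. Origin at its middle on the bench.

How it is judged (in metres and radians):
On the way:
1. the chest's hinge leaf has been pressed fully home, before the lid is offered up (value of joint leaf above 0.0042 m and distance between lid_bore and leaf_bore above 0.02 m), for 0.2 s.
At the end, for the whole second after the job is handed in: Leaf home within 0.8 mm; lid held in the fingers (over 2 N), still, upright within 0.12 rad, off the rack; middles of the two pin holes within 2.5 mm, hinge axes parallel within 0.05 rad; lid presses on the chest and its leaf with under 20 N (value of joint leaf above 0.0042 m and distance between lid_bore and leaf_bore below 0.0025 m and angle between the y axis of lid_bore and the y axis of leaf_bore, either way round below 0.05 rad and angle between lid's own z axis and vertical below 0.12 rad and contact force between lid and the fingers above 2 N and contact force between lid and chest below 20 N and contact force between lid and rack below 0.1 N and linear speed of lid below 0.02 m/s); the arm keeps its last pose, push and grip.
It fails at once if a bystander (drawer front, pin, doming block, hammer) is moved by more than 30 mm (distance of any of drawer_front, pin, doming_block, hammer from where it was at the start of the episode above 0.03 m).
It also fails if it takes over 59 s, if anything falls off the work surface, if the arm or the gripper's body presses on something with over 40 N, if the wrist force passes 120 N, or if a joint passes its speed limit or range.

## Working session

There is one attempt and no reset: what is moved stays moved. The work goes in short steps, Python scripts to look and compute and a shell command to move; the robot and the scene stay as the last step left them, time stands still between calls to the robot, and variables do not carry over. Pictures are saved under pics/ and viewed, at most 10 in all, crops included, and the job is handed in when it is done.

```bash
ls; mkdir -p pics
python3 - <<'E'
from rig import r
import cv2
for n in("side","top","wrist"):
    p=r.camera_params(n);print(n,{k:(v if isinstance(v,float) else list(map(float,v)) if hasattr(v,'__len__') else v) for k,v in p.items()})
    cv2.imwrite(f"pics/{n}0.png",r.grab_frame(n)[:,:,::-1])
print(r.sense())
E
```

```text
pics
rig.py
steer.py
side {'fx': 378.55289872209596, 'fy': 378.55289872209596, 'cx': 324.94824871232936, 'cy': 195.31410192571954, 'rvec': [2.2812139789776267, -0.5217472287090201, 0.19741125552929295], 'tvec': [-599.2162276549986, 190.2180249518555, 885.5700935520667]}
top {'fx': 428.05745979504644, 'fy': 428.05745979504644, 'cx': 311.87126691183096, 'cy': 197.14572891952153, 'rvec': [2.165378119396186, -2.1783277596330635, 0.0796962296234454], 'tvec': [-134.45145081446424, 592.6752431669146, 1166.2621892486004]}
wrist {'fx': 319.8611194923929, 'fy': 319.8611194923929, 'cx': 315.1432206854623, 'cy': 203.3852752700297, 'rvec': [-2.4036049450117125, -1.5596822629134337, -0.24686841423492026], 'tvec': [-625.2972897457231, -41.051041807443504, 380.22811758354135]}
{'clock': 0.15, 'qpos': array([ 1.14760669e+00,  3.53520741e-01,  1.63392103e+00, -2.11257472e-05,
        1.15519775e+00, -2.39947905e-03]), 'qvel': array([-8.32093275e-04,  2.31590812e-05, -1.88352251e-03,  5.15553399e-04,
        6.37442446e-04, -5.40086855e-04]), 'joint_efforts': array([-4.89373870e-04, -6.05626845e+01, -3.42338920e+01, -5.38090285e-05,
        6.18348364e-03, -3.53003873e-05]), 'eef_pos': array([255.16074314, 570.15127814, 215.23244912]), 'tcp_rot': array([-3.14054574e+00,  1.68064820e-05,  2.72081104e+00]), 'contact_force': array([ 0.09065462,  0.00155587, -0.1796599 ]), 'wrist_torque': array([ 0.03535982,  0.00620841, -0.00630464]), 'grasp_force': 0.0, 'opening': 1.0036519036608427}
```
View pics/top0.png

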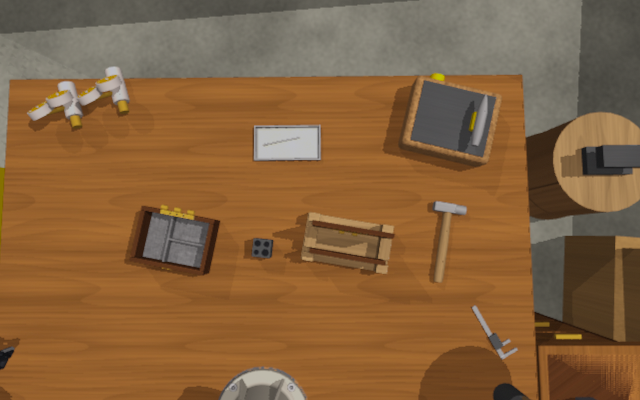

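View pics/side0.png

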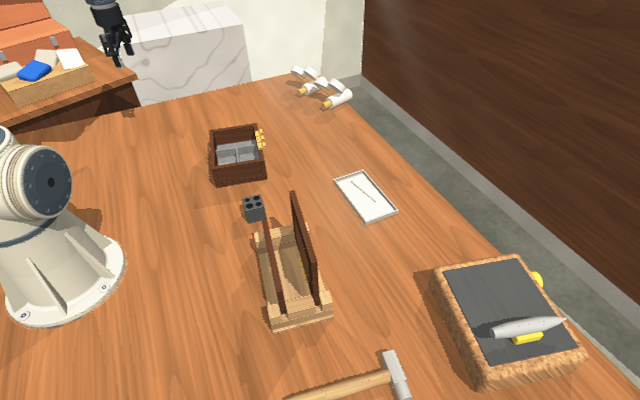

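Top view: chest around (177,240) with brass hinge at (177,213); rack at (348,243). The side view shows the tall lid in the far (+x) groove and the drawer front in the near one. I'll enlarge both.

Run:
```python
import cv2,numpy as np
t=cv2.imread("pics/top0.png");s=cv2.imread("pics/side0.png")
def c(i,x,y,w,h,k): return cv2.resize(i[y:y+h,x:x+w],None,fx=k,fy=k,interpolation=cv2.INTER_CUBIC)
a=c(t,130,200,100,37,8)   # chest hinge  8x -> 800x296
b=c(t,295,205,114,42,7) ; b=np.pad(b,((0,0),(0,2),(0,0)))
cv2.imwrite("pics/m1.png",np.vstack([a,b]))
cv2.imwrite("pics/m2.png",np.hstack([c(s,205,115,75,150,4)[:,:300],c(s,235,180,100,150,4)]))
```

View pics/m1.png

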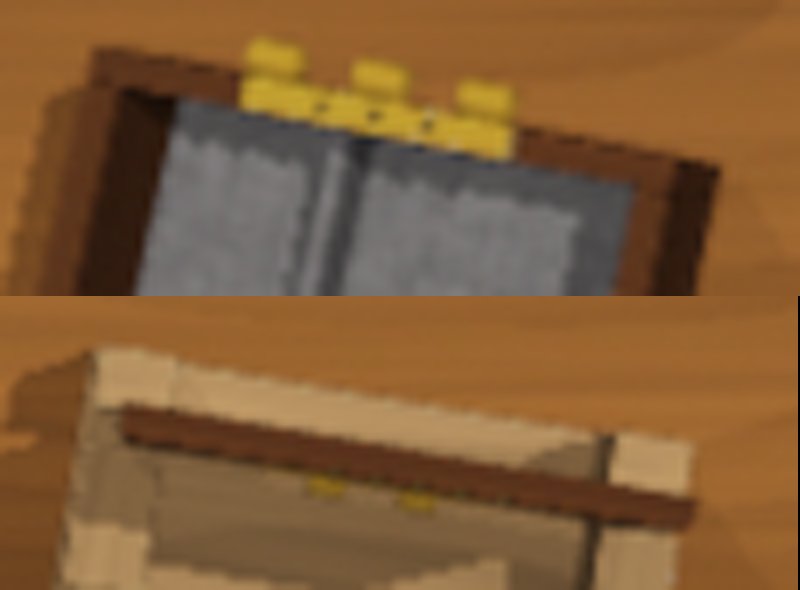

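View pics/m2.png

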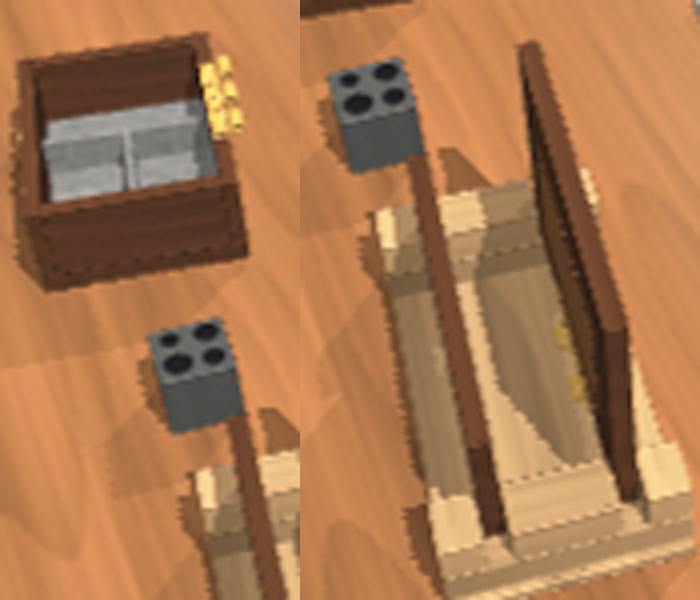

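m1 shows the chest knuckle tops at crop (275,57), (381,78) and (485,98), and the lid's upper-edge corners at (122,407), (122,440), (695,500) and (690,528). In m2 the lid's top edge runs from (530,42) to (613,328).

```bash
cat > h.py <<'E'
import numpy as np,cv2
from rig import r
from scipy.spatial.transform import Rotation as R
def ray(n,u,z,p=None):
    p=p or r.camera_params(n);M=R.from_rotvec(p["rvec"]).as_matrix();t=np.array(p["tvec"])
    c=-M.T@t;d=M.T@np.array([(u[0]-p["cx"])/p["fx"],(u[1]-p["cy"])/p["fy"],1])
    return c+d*(z-c[2])/d[2]
def proj(n,P,p=None):
    p=p or r.camera_params(n);K=np.array([[p["fx"],0,p["cx"]],[0,p["fy"],p["cy"]],[0,0,1.]])
    return cv2.projectPoints(np.atleast_2d(np.array(P,float)),np.array(p["rvec"]),np.array(p["tvec"]),K,None)[0][:,0]
def un(x,y,k,ox,oy): return ((x+.5)/k-.5+ox,(y+.5)/k-.5+oy)
E
python3 - <<'E'
from h import *
np.set_printoptions(precision=1,suppress=True)
k=[ray("top",un(x,y,8,130,200),85.5) for x,y in((275,57),(381,78),(485,98))]
print(np.array(k)); d=k[0]-k[2];print("yaw",np.arctan2(-d[0],d[1]),np.linalg.norm(d))
L=[ray("top",un(x,y-296,7,295,205),180) for x,y in((122,407),(122,440),(695,500),(690,528))]
print(np.array(L),np.mean(L,0));
d=(L[0]+L[1]-L[2]-L[3])/2;print("yaw",np.arctan2(-d[0],d[1]),np.linalg.norm(d))
S=[ray("side",un(x-300,y,4,235,180),180) for x,y in((530,42),(613,328))];print(np.array(S),S[0]-S[1])
# side view knuckle tops
S=[ray("side",un(x,y,4,205,115),85.5) for x,y in((224,63),(232,95),(235,123))];print(np.array(S))
# chest outer corners rim z 75 (back edge)
C=[ray("top",un(x,y,8,130,200),75) for x,y in((95,47),(720,165))];print(np.array(C)); d=C[0]-C[1];print(np.arctan2(-d[0],d[1]),np.linalg.norm(d))
E
```

```text
[[563.8 252.8  85.5]
 [556.7 217.4  85.5]
 [549.9 182.8  85.5]]
yaw -0.1974293935960716 71.32786268088292
[[ 522.3 -139.8  180. ]
 [ 511.  -139.8  180. ]
 [ 489.4 -335.6  180. ]
 [ 479.9 -333.7  180. ]] [ 500.6 -237.3  180. ]
yaw -0.16283123027558874 197.48828289597114
[[ 520.1 -143.6  180. ]
 [ 483.4 -337.1  180. ]] [ 36.7 193.5   0. ]
[[564.4 248.7  85.5]
 [556.4 205.5  85.5]
 [547.1 170.9  85.5]]
[[568.3 317.   75. ]
 [527.7 107.1  75. ]]
-0.19111301012460968 213.7474173501076
```

```bash
cat >> h.py <<'E'
def to(P,psi):
    s=r.sense();M=R.from_euler('xyz',s["tcp_rot"]);W=R.from_euler('xyz',[np.pi,0,psi])
    print("t%.2f"%s["clock"],"rot",(M.inv()*W).as_rotvec().round(4),"shift(tgt axes)",W.inv().apply(np.array(P)-s["eef_pos"]).round(2),"pos",s["eef_pos"].round(2),"F",s["contact_force"].round(1),"g",round(s["grasp_force"],1),round(s["opening"],3))
E
echo '[{"drz": 0.122,"aperture": 0},{"drz": 0.122,"aperture": 0},{"drz": 0.122,"aperture": 0},{"drz": 0.122,"aperture": 0},{"drz": 0.122,"aperture": 0}]' > path.dat && python3 steer.py path.dat
echo '[{"drz": 0.122,"aperture": 0},{"drz": 0.122,"aperture": 0},{"drz": 0.122,"aperture": 0},{"drz": 0.122,"aperture": 0},{"drz": 0.122,"aperture": 0}]' > path.dat && python3 steer.py path.dat
echo '[{"drz": 0.122,"aperture": 0},{"tx": -20,"ty": 26,"tz": 4,"aperture": 0},{"tx": -21,"ty": 26,"tz": 4,"aperture": 0},{"tx": -21,"ty": 26,"tz": 4,"aperture": 0},{"tx": -21,"ty": 26,"tz": 4,"aperture": 0}]' > path.dat && python3 steer.py path.dat
echo '[{"tx": -21,"ty": 26,"tz": 4,"aperture": 0},{"tx": -21,"ty": 26,"tz": 4,"aperture": 0},{"tx": -21,"ty": 26,"tz": 4,"aperture": 0},{"tx": -21,"ty": 26,"tz": 4,"aperture": 0},{"tx": -21,"ty": 26,"tz": 4,"aperture": 0}]' > path.dat && python3 steer.py path.dat
echo '[{"tx": -21,"ty": 26,"tz": 4,"aperture": 0},{"tx": -21,"ty": 26,"tz": 4,"aperture": 0},{"tx": -21,"ty": 26,"tz": 4,"aperture": 0},{"tx": -20,"ty": 26,"tz": 4,"aperture": 0},{"tx": -20,"ty": 25,"tz": 4,"aperture": 0}]' > path.dat && python3 steer.py path.dat
python3 -c "
from h import *
to([556.5,217,120],1.376)
cv2.imwrite('pics/w1.png',r.grab_frame('wrist')[:,:,::-1])
print(proj('wrist',[[556.5,217,86],[563.8,252.8,86],[549.9,182.8,86]]), r.camera_params('wrist'))"
```

```text
clock: 0.57
eef_pos: [255.2, 570.3, 215.5]
tcp_rot: [-3.141, 0.0, 2.105]
contact_force: [-0.3, -0.2, 0.9]
opening: 0.297
grasp_force: 0.0
clock: 0.98
eef_pos: [255.2, 570.3, 215.5]
tcp_rot: [-3.141, 0.001, 1.495]
contact_force: [-0.1, 0.4, -0.2]
opening: 0.001
grasp_force: 0.0
clock: 1.4
eef_pos: [342.0, 467.9, 199.3]
tcp_rot: [-3.141, 0.0, 1.38]
contact_force: [-0.6, 0.2, -0.2]
opening: -0.0
grasp_force: 0.0
clock: 1.82
eef_pos: [449.8, 339.8, 179.5]
tcp_rot: [-3.141, 0.0, 1.379]
contact_force: [-0.7, 0.3, -0.3]
opening: -0.007
grasp_force: 0.0
clock: 2.23
eef_pos: [557.0, 214.0, 159.5]
tcp_rot: [-3.141, 0.0, 1.379]
contact_force: [0.2, 0.9, 0.2]
opening: 0.003
grasp_force: 0.0
t2.23 rot [-0.0001  0.0001  0.0027] shift(tgt axes) [ 2.82 -1.03 39.45] pos [556.97 214.04 159.45] F [0.2 0.9 0.2] g 0.0 0.003
[[308.34626474 202.2679649 ]
 [308.46173001 154.21206029]
 [308.70785561 244.05156855]] {'fx': 319.8611194923929, 'fy': 319.8611194923929, 'cx': 315.1432206854623, 'cy': 203.3852752700297, 'rvec': array([-2.81159   ,  0.27156011,  0.04040061]), 'tvec': array([-510.13573485,  275.9332758 ,  423.14098214])}
```

View pics/w1.png

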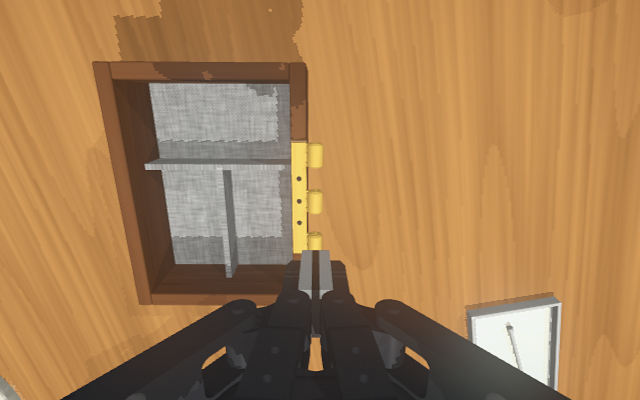

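Wrist view: the leaf knuckles are near column 315, rows 155 and 201, and the fingertip seam is near column 316, so the wrist calibration looks offset. I'll check where the fingertip should project and take an enlarged crop.

Run:
```python
from h import *
s=r.sense();M=R.from_euler('xyz',s["tcp_rot"])
P=[s["eef_pos"]+M.apply(v) for v in([0,0,22],[11,0,22],[-11,0,22])]
print(proj('wrist',P).round(1))
p=r.camera_params('wrist');C=-R.from_rotvec(p["rvec"]).as_matrix().T@p["tvec"]
print("cam in tool",M.inv().apply(C-s["eef_pos"]).round(2), (R.from_rotvec(p["rvec"])*M).as_matrix().round(3))
im=cv2.imread('pics/w1.png')[130:290,265:365]
cv2.imwrite('pics/w1c.png',cv2.resize(im,None,fx=3.7,fy=3.7,interpolation=cv2.INTER_CUBIC))
```

```text
[[314.7 237.2]
 [314.7 220.4]
 [314.7 253.3]]
cam in tool [ 8.0720e+01  1.1000e-01 -1.5813e+02] [[ 0.001  1.    -0.   ]
 [-0.95   0.001 -0.311]
 [-0.311  0.001  0.95 ]]
```

View pics/w1c.png

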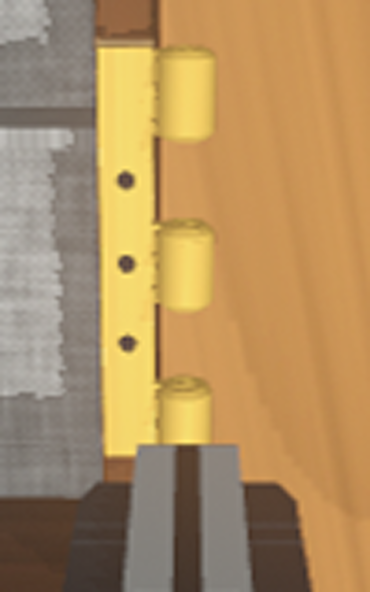

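The first image was taken with the arm still moving. I'll step back 20 mm along the hinge, let it settle, and fit the three knuckles with code.

```bash
echo '[{"tx": -22,"aperture": 0},{"aperture": 0},{"aperture": 0},{"aperture": 0},{"aperture": 0}]' > path.dat && python3 steer.py path.dat
cat > kn.py <<'E'
from h import *
from scipy.optimize import least_squares
def blobs(im,lo=(22,110,90),hi=(32,255,255)):
    m=cv2.inRange(cv2.cvtColor(im,cv2.COLOR_RGB2HSV),lo,hi)
    return m
def cyl(bore,yaw,y0,y1,rad=6):
    a=np.linspace(0,2*np.pi,24,endpoint=False)
    p=np.array([[rad*np.cos(t),y,rad*np.sin(t)] for y in(y0,y1) for t in a])
    return R.from_euler('z',yaw).apply(p)+bore
E
python3 - <<'E'
from kn import *
p=r.camera_params('wrist');im=r.grab_frame('wrist');cv2.imwrite('pics/w2.png',im[:,:,::-1])
print(r.nose_length); to([557,217,120],1.376)
m=blobs(im); n,l,st,c=cv2.connectedComponentsWithStats(m)
print([list(s) for s in st if s[4]>60])
x,y,w,h,_=max(st[1:],key=lambda s:s[4])
for rr in range(y-2,y+h+3,2): 
    q=np.where(m[rr])[0]; print(rr,q.min() if len(q) else 0,q.max() if len(q) else 0,end=' | ')
np.save('pics/x.npy',im)
E
```

```text
clock: 2.7
eef_pos: [551.9, 194.8, 159.9]
tcp_rot: [3.141, -0.0, 1.379]
contact_force: [-0.7, -0.5, -0.2]
opening: -0.002
grasp_force: 0.0
22.0
t2.75 rot [ 0.0002 -0.0003  0.0037] shift(tgt axes) [22.68  0.78 39.89] pos [551.85 194.9  159.89] F [0.  0.8 0.6] g 0.0 0.001
[[np.int32(0), np.int32(0), np.int32(640), np.int32(400), np.int32(253615)], [np.int32(292), np.int32(115), np.int32(17), np.int32(116), np.int32(1637)], [np.int32(311), np.int32(115), np.int32(14), np.int32(26), np.int32(290)], [np.int32(311), np.int32(168), np.int32(13), np.int32(21), np.int32(241)], [np.int32(311), np.int32(212), np.int32(12), np.int32(21), np.int32(216)]]
113 0 0 | 115 293 320 | 117 293 323 | 119 293 324 | 121 293 323 | 123 293 323 | 125 293 323 | 127 294 323 | 129 293 323 | 131 292 323 | 133 292 323 | 135 293 323 | 137 294 323 | 139 293 322 | 141 293 307 | 143 293 307 | 145 293 307 | 147 293 307 | 149 293 307 | 151 293 307 | 153 293 307 | 155 293 307 | 157 293 307 | 159 293 307 | 161 293 307 | 163 293 307 | 165 293 307 | 167 293 307 | 169 293 323 | 171 293 323 | 173 293 323 | 175 293 323 | 177 293 323 | 179 293 323 | 181 294 323 | 183 294 323 | 185 294 322 | 187 294 321 | 189 294 307 | 191 294 307 | 193 293 307 | 195 293 307 | 197 294 307 | 199 294 307 | 201 294 307 | 203 294 307 | 205 294 307 | 207 294 307 | 209 294 307 | 211 294 307 | 213 295 319 | 215 295 322 | 217 295 322 | 219 295 322 | 221 295 322 | 223 294 322 | 225 294 322 | 227 294 322 | 229 294 322 | 231 311 321 | 233 0 0 |
```

```bash
cat >> kn.py <<'E'
def fit(p,boxes,ys,z,g,rad=6,left=False,fitz=False):
    # boxes: (x,y,w,h) per knuckle; g: x,y,yaw guess
    def res(v):
        o=[]
        for (x,y,w,h),(a,b) in zip(boxes,ys):
            q=proj('wrist',cyl([v[0],v[1],v[3] if fitz else z],v[2],a,b,rad),p)
            o+=[q[:,0].max()-(x+w-.5),q[:,1].min()-(y-.5),q[:,1].max()-(y+h-.5)]
            if left:o.append(q[:,0].min()-(x-.5))
        return o
    s=least_squares(res,list(g)+([z] if fitz else []));return s.x,np.array(s.fun).round(1)
CH=[(27,45),(-9,9),(-45,-27)]
E
python3 - <<'E'
from kn import *
np.set_printoptions(suppress=True,precision=3)
p=r.camera_params('wrist');B=[(311,115,14,26),(311,168,13,21),(311,212,12,21)]
print(fit(p,B,CH,80.7,(557,217,-.195)),'\n',fit(p,B,CH,80.7,(557,217,-.195),fitz=True),'\n',fit(p,B,CH,80.7,(557,217,-.195),left=True))
E
```

```text
(array([556.857, 218.559,  -0.203]), array([ 0. ,  0.8,  1.7, -0. , -3.7,  2.1,  0. , -3.4,  2.2])) 
 (array([556.863, 218.646,  -0.203,  81.096]), array([ 0. ,  0.7,  1.6, -0. , -3.7,  2.1,  0. , -3.4,  2.3])) 
 (array([558.002, 218.333,  -0.196]), array([ 1.2,  0.8,  1.7, -1.5,  1.4, -3.7,  2.1, -1.5,  1.7, -3.4,  2.2,
       -1.5]))
```

Run:
```python
from kn import *
np.set_printoptions(suppress=True,precision=3)
p=r.camera_params('wrist');im=np.load('pics/x.npy')
hsv=cv2.cvtColor(im,cv2.COLOR_RGB2HSV)
for c in (315,318): print([(rr,*hsv[rr,c]) for rr in list(range(110,120))+list(range(138,145))+list(range(160,171))+list(range(186,193))+list(range(205,215))+list(range(229,237))])
print([(c,*hsv[178,c]) for c in range(305,330)])
```

```text
[(110, np.uint8(16), np.uint8(146), np.uint8(196)), (111, np.uint8(16), np.uint8(146), np.uint8(196)), (112, np.uint8(16), np.uint8(145), np.uint8(197)), (113, np.uint8(16), np.uint8(146), np.uint8(195)), (114, np.uint8(17), np.uint8(151), np.uint8(186)), (115, np.uint8(21), np.uint8(156), np.uint8(193)), (116, np.uint8(21), np.uint8(152), np.uint8(210)), (117, np.uint8(22), np.uint8(152), np.uint8(220)), (118, np.uint8(22), np.uint8(148), np.uint8(241)), (119, np.uint8(22), np.uint8(149), np.uint8(240)), (138, np.uint8(22), np.uint8(147), np.uint8(241)), (139, np.uint8(22), np.uint8(150), np.uint8(230)), (140, np.uint8(22), np.uint8(152), np.uint8(218)), (141, np.uint8(17), np.uint8(145), np.uint8(200)), (142, np.uint8(15), np.uint8(145), np.uint8(197)), (143, np.uint8(16), np.uint8(144), np.uint8(198)), (144, np.uint8(16), np.uint8(145), np.uint8(199)), (160, np.uint8(16), np.uint8(144), np.uint8(206)), (161, np.uint8(16), np.uint8(144), np.uint8(207)), (162, np.uint8(16), np.uint8(145), np.uint8(206)), (163, np.uint8(17), np.uint8(146), np.uint8(195)), (164, np.uint8(21), np.uint8
[... 4883 characters left out ...]
8(23), np.uint8(144), np.uint8(243)), (317, np.uint8(23), np.uint8(143), np.uint8(243)), (318, np.uint8(23), np.uint8(145), np.uint8(243)), (319, np.uint8(23), np.uint8(148), np.uint8(243)), (320, np.uint8(22), np.uint8(149), np.uint8(241)), (321, np.uint8(22), np.uint8(150), np.uint8(235)), (322, np.uint8(22), np.uint8(152), np.uint8(227)), (323, np.uint8(22), np.uint8(156), np.uint8(214)), (324, np.uint8(20), np.uint8(152), np.uint8(199)), (325, np.uint8(16), np.uint8(146), np.uint8(197)), (326, np.uint8(16), np.uint8(146), np.uint8(195)), (327, np.uint8(16), np.uint8(148), np.uint8(195)), (328, np.uint8(16), np.uint8(148), np.uint8(195)), (329, np.uint8(16), np.uint8(146), np.uint8(196))]
```

Run:
```python
from kn import *
np.set_printoptions(suppress=True,precision=3)
p=r.camera_params('wrist');B=[(310,114.7,15,26.6),(309.5,163.6,15,25.8),(309,208.3,15,25)]
for z in(80,81.5):print(fit(p,B,CH,z,(557,217,-.195),left=True))
print(fit(p,B,CH,80.7,(557,217,-.195),left=True,fitz=True))
to([557.9,217.7,105.5],1.376)
```

```text
(array([557.802, 219.149,  -0.197]), array([ 0.7,  0. ,  0.2, -1. ,  0.5, -0.4,  0.5, -0.5,  0.3, -0.9,  0.6,
        0. ]))
(array([557.856, 219.469,  -0.197]), array([ 0.8, -0.4, -0. , -1. ,  0.5, -0.5,  0.6, -0.5,  0.3, -0.7,  1. ,
       -0. ]))
(array([557.769, 218.956,  -0.196,  79.1  ]), array([ 0.7,  0.2,  0.3, -0.9,  0.4, -0.4,  0.4, -0.4,  0.2, -1. ,  0.4,
        0.1]))
t2.75 rot [ 0.    -0.     0.004] shift(tgt axes) [23.54  1.52 54.39] pos [551.85 194.9  159.89] F [0.  0.8 0.6] g 0.0 0.001
```

```bash
echo '[{"drz": 0.005,"tx": 12,"ty": 0.6,"tz": 12,"aperture": 0},{"tx": 12.8,"ty": 0.6,"tz": 12,"aperture": 0},{"tz": 12,"aperture": 0},{"tz": 11,"aperture": 0},{"aperture": 0}]' > path.dat && python3 steer.py path.dat
echo '[{"tz": 2,"aperture": 0},{"tz": 1,"aperture": 0},{"tz": 1,"aperture": 0},{"aperture": 0}]' > path.dat && python3 steer.py path.dat
```

```text
clock: 3.17
eef_pos: [555.7, 217.8, 109.2]
tcp_rot: [-3.137, 0.003, 1.375]
contact_force: [-0.0, -0.7, -1.2]
opening: -0.004
grasp_force: 0.0
clock: 3.5
eef_pos: [558.1, 217.9, 109.1]
tcp_rot: [3.141, -0.0, 1.374]
contact_force: [0.9, -0.1, -0.8]
opening: 0.002
grasp_force: 0.0
```

```bash
for i in 1; do echo '[{"tz": 0.6,"aperture": 0},{"tz": 0.6,"aperture": 0},{"tz": 0.6,"aperture": 0},{"tz": 0.6,"aperture": 0},{"aperture": 0}]' > path.dat && python3 steer.py path.dat; done
echo '[{"tz": 0.6,"aperture": 0},{"tz": 0.6,"aperture": 0},{"tz": 0.6,"aperture": 0},{"aperture": 0},{"aperture": 0}]' > path.dat && python3 steer.py path.dat
```

```text
clock: 3.92
eef_pos: [557.9, 218.0, 106.4]
tcp_rot: [3.142, 0.0, 1.374]
contact_force: [-0.3, 0.7, 0.0]
opening: 0.005
grasp_force: 0.0
clock: 4.33
eef_pos: [557.8, 218.1, 104.5]
tcp_rot: [-3.141, 0.0, 1.374]
contact_force: [0.5, 0.8, -0.6]
opening: 0.0
grasp_force: 0.0
```

```bash
echo '[{"tz": 0.6,"aperture": 0},{"tz": 0.6,"aperture": 0},{"tz": 0.6,"aperture": 0},{"aperture": 0}]' > path.dat && python3 steer.py path.dat | egrep 'eef|contact'
echo '[{"tz": 0.6,"aperture": 0},{"tz": 0.6,"aperture": 0},{"tz": 0.6,"aperture": 0},{"aperture": 0}]' > path.dat && python3 steer.py path.dat| egrep 'eef|contact'
python3 - <<'E'
from h import *
im=r.grab_frame('wrist')[150:310,240:400];s=r.grab_frame('side')[90:190,195:285]
a=cv2.resize(im,(600,600),interpolation=cv2.INTER_CUBIC)[:,:400]
b=cv2.resize(s,(400,444),interpolation=cv2.INTER_CUBIC);b=np.pad(b,((0,156),(0,0),(0,0)))
cv2.imwrite('pics/c1.png',np.hstack([a,b])[:,:,::-1])
E
```

```text
eef_pos: [557.8, 218.0, 102.6]
contact_force: [-1.1, -0.2, 0.6]
eef_pos: [557.8, 218.0, 100.8]
contact_force: [0.2, 0.5, -0.8]
```

View pics/c1.png

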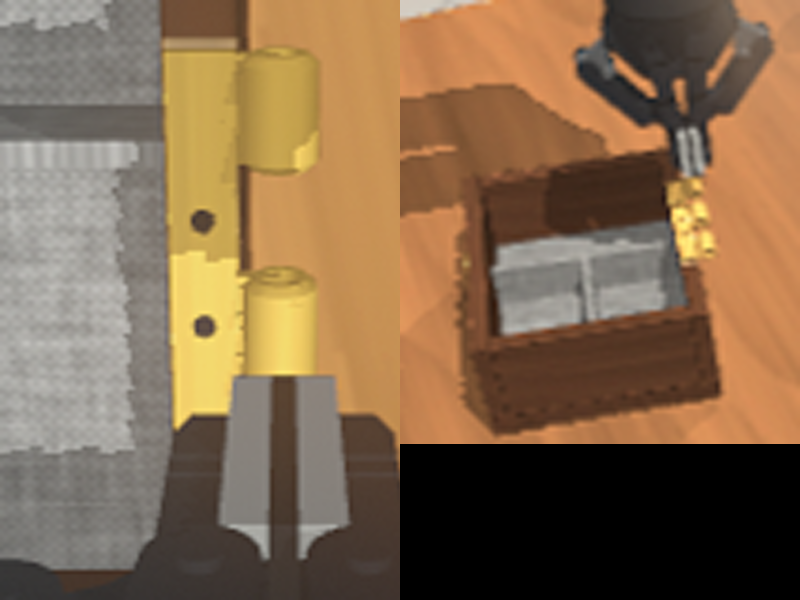

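The wrist crop shows the fingertip front edge at about row 250 with the middle knuckle mostly still visible. The side view puts the tip at about (260,129). I'll compare that with projections.

Run:
```python
from h import *
s=r.sense();M=R.from_euler('xyz',s["tcp_rot"]);np.set_printoptions(suppress=True,precision=1)
for n in('side','wrist'):
  for x in(-11,0,11):
    print(n,x,[tuple(proj(n,s["eef_pos"]+M.apply([x,0,z]))[0].round(1)) for z in(-20,-10,0,10,22)])
print(proj('side',[[557.8,219.1,86],[557.8+.196*36,219.1+36*.98,86],[557.8-.196*36,219.1-36*.98,86]]))
to([557.8,219.1,100],1.374)
```

```text
side -11 [(np.float64(260.6), np.float64(128.1)), (np.float64(261.1), np.float64(131.0)), (np.float64(261.5), np.float64(133.8)), (np.float64(262.0), np.float64(136.6)), (np.float64(262.5), np.float64(140.0))]
side 0 [(np.float64(260.1), np.float64(126.1)), (np.float64(260.6), np.float64(128.9)), (np.float64(261.1), np.float64(131.8)), (np.float64(261.5), np.float64(134.6)), (np.float64(262.0), np.float64(137.9))]
side 11 [(np.float64(259.7), np.float64(124.1)), (np.float64(260.1), np.float64(126.9)), (np.float64(260.6), np.float64(129.8)), (np.float64(261.1), np.float64(132.6)), (np.float64(261.6), np.float64(135.9))]
wrist -11 [(np.float64(314.7), np.float64(292.0)), (np.float64(314.7), np.float64(281.1)), (np.float64(314.7), np.float64(271.4)), (np.float64(314.7), np.float64(262.7)), (np.float64(314.7), np.float64(253.3))]
wrist 0 [(np.float64(314.7), np.float64(272.5)), (np.float64(314.7), np.float64(262.5)), (np.float64(314.7), np.float64(253.7)), (np.float64(314.7), np.float64(245.7)), (np.float64(314.8), np.float64(237.2))]
wrist 11 [(np.float64(314.7), np.float64(252.2)), (np.float64(314.7), np.float64(243.2)), (np.float64(314.7), np.float64(235.2)), (np.float64(314.7), np.float64(228.1)), (np.float64(314.8), np.float64(220.4))]
[[261.6 135.8]
 [260.2 129.3]
 [263.1 142.6]]
t5.10 rot [-0.  0. -0.] shift(tgt axes) [ 1.  -0.3  0.9] pos [557.9 218.  100.9] F [-0.5 -0.7 -0.4] g 0.0 -0.001
```

Both views put the actual tip about 40 mm higher than r.nose_length suggests, so I'll descend by touch.

```bash
echo '[{"tx": 0.9,"ty": -0.3,"tz": 4,"aperture": 0},{"tz": 4,"aperture": 0},{"tz": 4,"aperture": 0},{"tz": 4,"aperture": 0},{"aperture": 0}]' > path.dat && python3 steer.py path.dat | egrep 'eef|contact'
echo '[{"tz": 1.5,"aperture": 0},{"tz": 1.5,"aperture": 0},{"tz": 1.5,"aperture": 0},{"tz": 1.5,"aperture": 0},{"aperture": 0}]' > path.dat && python3 steer.py path.dat | egrep 'eef|contact'
echo '[{"tz": 1,"aperture": 0},{"tz": 1,"aperture": 0},{"tz": 1,"aperture": 0},{"aperture": 0}]' > path.dat && python3 steer.py path.dat | egrep 'eef|contact'
```

```text
eef_pos: [557.1, 218.8, 83.8]
contact_force: [-0.8, 0.1, -0.8]
eef_pos: [557.6, 219.0, 78.7]
contact_force: [0.4, -0.3, 0.1]
eef_pos: [557.7, 219.0, 75.8]
contact_force: [-0.3, -0.3, 0.2]
```

```bash
echo '[{"tz": 1,"aperture": 0},{"tz": 1,"aperture": 0},{"aperture": 0}]' > path.dat && python3 steer.py path.dat | egrep 'eef|contact'
echo '[{"tz": 1,"aperture": 0},{"tz": 1,"aperture": 0},{"aperture": 0}]' > path.dat && python3 steer.py path.dat | egrep 'eef|contact'
```

```text
eef_pos: [557.6, 219.0, 73.8]
contact_force: [0.4, -0.4, -0.5]
eef_pos: [557.7, 218.9, 71.8]
contact_force: [-0.8, -0.1, -0.5]
```

```bash
echo '[{"tz": 1,"aperture": 0},{"tz": 1,"aperture": 0},{"aperture": 0}]' > path.dat && python3 steer.py path.dat | egrep 'eef|contact'
echo '[{"tz": 1,"aperture": 0},{"tz": 1,"aperture": 0},{"aperture": 0}]' > path.dat && python3 steer.py path.dat | egrep 'eef|contact'
python3 - <<'E'
from h import *
p=r.camera_params('wrist');im=r.grab_frame('wrist')[150:310,240:400];s=r.grab_frame('side')[90:190,195:285]
a=cv2.resize(im,(600,600),interpolation=cv2.INTER_CUBIC)[:,:400]
b=cv2.resize(s,(400,444),interpolation=cv2.INTER_CUBIC);b=np.pad(b,((0,156),(0,0),(0,0)))
cv2.imwrite('pics/c2.png',np.hstack([a,b])[:,:,::-1])
E
```

```text
eef_pos: [557.8, 219.0, 70.4]
contact_force: [-1.7, -1.1, 6.2]
eef_pos: [557.8, 219.0, 68.6]
contact_force: [-1.4, -0.1, 6.8]
```

View pics/c2.png

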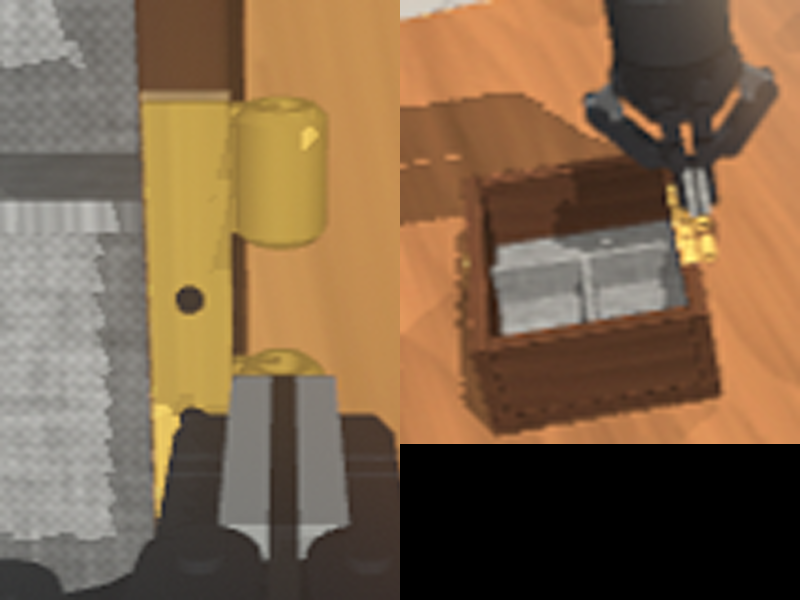

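The tip is now on the middle knuckle and the leaf is sliding at about 7 N. I'll continue to the stop.

```bash
echo '[{"tz": 1,"aperture": 0},{"tz": 0.5,"aperture": 0},{"aperture": 0}]' > path.dat && python3 steer.py path.dat | egrep 'eef|contact'
echo '[{"tz": 0.5,"aperture": 0},{"tz": 0.5,"aperture": 0},{"aperture": 0}]' > path.dat && python3 steer.py path.dat | egrep 'eef|contact'
```

```text
eef_pos: [557.8, 219.0, 67.1]
contact_force: [-3.3, -0.3, 6.6]
eef_pos: [557.8, 219.1, 66.7]
contact_force: [-5.2, -0.7, 13.3]
```

```bash
echo '[{"tz": 0.7,"aperture": 0},{"tz": 0.7,"aperture": 0},{"aperture": 0}]' > path.dat && python3 steer.py path.dat | egrep 'eef|contact'
echo '[{"tz": 0.7,"aperture": 0},{"tz": 0.7,"aperture": 0},{"aperture": 0}]' > path.dat && python3 steer.py path.dat | egrep 'eef|contact'
```

```text
eef_pos: [558.0, 219.0, 66.5]
contact_force: [-8.5, -3.0, 25.8]
eef_pos: [558.0, 219.1, 66.3]
contact_force: [-12.9, -5.1, 38.8]
```

Leaf is solidly home (38 N, no further motion). The real tip sits about 16 mm behind the reported TCP, so I'll allow for that. Next: lift and go look at the lid.

```bash
echo '[{"tz": -20,"aperture": 0},{"tz": -39,"aperture": 0},{"tz": -39,"aperture": 0},{"tz": -39,"aperture": 0},{"tz": -38,"aperture": 0}]' > path.dat && python3 steer.py path.dat | egrep 'eef|contact'
echo '[{"tx": -36,"ty": 2.6,"aperture": 0},{"tx": -36,"ty": 2.6,"aperture": 0},{"tx": -36,"ty": 2.6,"aperture": 0},{"tx": -36,"ty": 2.6,"aperture": 0},{"tx": -36,"ty": 2.6,"aperture": 0}]' > path.dat && python3 steer.py path.dat | egrep 'eef|contact'
echo '[{"tx": -36,"ty": 2.6,"aperture": 0},{"tx": -36,"ty": 2.6,"aperture": 0},{"tx": -36,"ty": 2.6,"aperture": 0},{"tx": -36,"ty": 2.6,"aperture": 0},{"tx": -36,"ty": 2.6,"aperture": 0}]' > path.dat && python3 steer.py path.dat | egrep 'eef|contact'
echo '[{"tx": -36,"ty": 2.6,"aperture": 0},{"tx": -36,"ty": 2.6,"aperture": 0},{"tx": -36,"ty": 2.6,"aperture": 0},{"tx": -36,"ty": 2.6,"aperture": 0},{"aperture": 0}]' > path.dat && python3 steer.py path.dat | egrep 'eef|contact'
echo '[{"aperture": 0},{"aperture": 0},{"aperture": 0}]' > path.dat && python3 steer.py path.dat | egrep 'eef|contact'
python3 - <<'E'
from kn import *
im=r.grab_frame('wrist');cv2.imwrite('pics/l1.png',im[:,:,::-1]);to([500.6,-237.3,240],1.39)
print(proj('wrist',[[500.6,-237.3,180],[517,-140,180],[484,-335,180]]))
cv2.imwrite('pics/l1c.png',cv2.resize(im[0:280,215:415],None,fx=2.85,fy=2.1,interpolation=cv2.INTER_CUBIC)[:,:,::-1])
E
```

```text
eef_pos: [557.5, 218.9, 239.7]
contact_force: [1.3, 1.1, 0.3]
eef_pos: [534.8, 38.5, 237.8]
contact_force: [1.0, -0.2, -0.7]
eef_pos: [512.3, -140.8, 237.8]
contact_force: [0.3, 0.5, 1.1]
eef_pos: [494.0, -287.9, 237.8]
contact_force: [0.6, 0.6, -0.0]
eef_pos: [494.8, -281.4, 237.6]
contact_force: [0.1, 0.8, -0.5]
t10.33 rot [-0.0002 -0.0003 -0.015 ] shift(tgt axes) [44.21 -2.34 -2.36] pos [ 494.95 -281.21  237.64] F [ 0.2  0.4 -0.4] g 0.0 -0.003
[[310.38048112 155.57263523]
 [304.87013963 -13.68681243]
 [314.37134767 283.35646726]]
```

View pics/l1c.png

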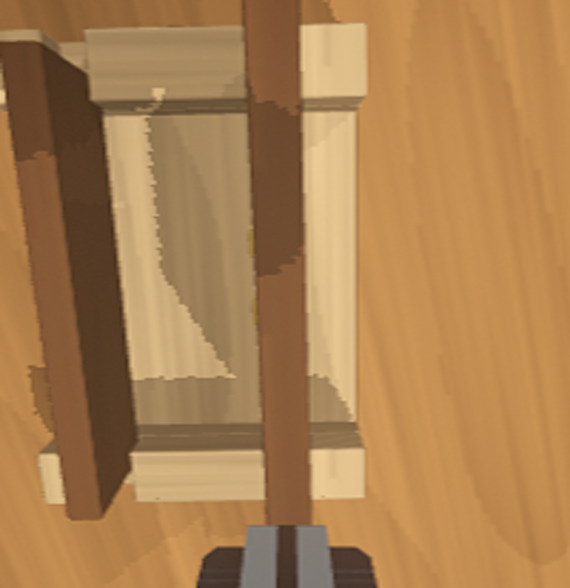

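The lid's top edge is a vertical strip, centre column about 310 near row 24 and about 316 near row 238, with yellow knuckle slivers at rows ~116 and ~145. I'll extract these numerically.

Run:
```python
from kn import *
np.set_printoptions(suppress=True,precision=2)
im=cv2.imread('pics/l1.png')[:,:,::-1].copy();g=cv2.GaussianBlur(im,(0,0),.6).astype(float).sum(2)
L=[];Rr=[]
for y in range(15,240,5):
    row=g[y];d=np.gradient(row)
    a=290+np.argmin(d[290:312]);b=314+np.argmax(d[314:330]);L.append((a,y));Rr.append((b,y))
for E in(L,Rr):
    E=np.array(E,float);k=np.ones(len(E),bool)
    for _ in range(4):
        c=np.polyfit(E[k,1],E[k,0],1);e=E[:,0]-np.polyval(c,E[:,1]);k=abs(e)<1.3
    print(c,k.sum(),[ray('wrist',(np.polyval(c,y),y),180) for y in(30,220)])
h=cv2.cvtColor(im,cv2.COLOR_RGB2HSV)
for y in range(98,165): 
    q=[c for c in range(296,312) if 20<=h[y,c,0]<=30 and h[y,c,1]>140]
    if q: print(y,q[0],q[-1],end=' | ')
print();print(h[118,298:312].tolist(),h[110,298:312].tolist())
def f(yc,zb=23.3): # lid origin on strip
    for a,b in((10.5,25.5),(-25.5,-10.5)):
        q=proj('wrist',cyl([493,0,zb],-.18,a,b)+[0,yc,0]);print(yc,q[:,1].min(),q[:,1].max(),q[:,0].min())
f(-237);f(-240)
```

```text
[  0.03 299.13] 45 [array([ 509.6 , -161.66,  180.  ]), array([ 488.74, -282.52,  180.  ])]
[  0.02 319.59] 45 [array([ 521.41, -163.99,  180.  ]), array([ 500.69, -284.88,  180.  ])]
110 303 303 | 111 302 303 | 113 303 303 | 114 303 303 | 115 303 303 | 116 303 303 | 117 303 303 | 118 303 303 | 119 303 303 | 120 303 303 | 121 303 303 | 143 304 304 | 144 304 304 | 145 304 304 | 146 304 304 | 147 304 304 | 148 304 304 | 149 304 304 | 150 304 304 | 151 304 304 | 152 304 304 | 153 304 304 | 
[[18, 110, 167], [18, 110, 167], [18, 108, 170], [18, 111, 166], [19, 131, 158], [20, 160, 150], [15, 146, 108], [13, 143, 109], [13, 145, 111], [13, 142, 111], [13, 145, 111], [13, 147, 111], [13, 146, 112], [14, 149, 111]] [[18, 110, 167], [17, 110, 169], [17, 110, 172], [17, 112, 169], [19, 132, 162], [20, 161, 149], [13, 148, 102], [13, 146, 112], [13, 146, 112], [13, 141, 112], [13, 143, 112], [13, 147, 111], [13, 148, 112], [13, 145, 111]]
-237 110.11217713342091 124.49332752177567 299.82962693967977
-237 142.1163159045572 156.6236718393173 300.75541785142667
-240 112.80485255180402 127.19494310610675 300.38634241441196
-240 144.6475715519412 159.1652921277387 301.29302640517085
```

```bash
echo '[{"drz": -0.0258,"tx": 15,"ty": -0.4,"aperture": 1},{"tx": 15,"aperture": 1},{"tx": 14,"aperture": 1},{"aperture": 1},{"aperture": 1}]' > path.dat && python3 steer.py path.dat 60 | tail -3
echo '[{"aperture": 1},{"aperture": 1},{"aperture": 1}]' > path.dat && python3 steer.py path.dat | egrep 'opening'
python3 -c "
from h import *
to([502.7,-236.9,137],1.4008)"
```

```text
contact_force: [0.0, 0.4, 0.1]
opening: 0.708
grasp_force: 0.0
opening: 0.999
t11.00 rot [ 0.0001  0.0002 -0.0015] shift(tgt axes) [ 2.4700e+00 -1.0000e-02  1.0071e+02] pos [ 502.3  -239.34  237.71] F [ 0.4  0.4 -0.1] g 0.0 0.999
```

```bash
echo '[{"tx": 2.5,"tz": 20,"aperture": 1},{"tz": 20,"aperture": 1},{"tz": 20,"aperture": 1},{"tz": 20,"aperture": 1},{"aperture": 1}]' > path.dat && python3 steer.py path.dat | egrep 'eef|contact'
echo '[{"tz": 7,"aperture": 1},{"tz": 7,"aperture": 1},{"tz": 6.5,"aperture": 1},{"aperture": 1},{"aperture": 1}]' > path.dat && python3 steer.py path.dat | egrep 'eef|contact'
echo '[{"aperture": 0},{"aperture": 0},{"aperture": 0},{"aperture": 0},{"aperture": 0}]' > path.dat && python3 steer.py path.dat 60
echo '[{"aperture": 0},{"aperture": 0},{"aperture": 0},{"aperture": 0},{"aperture": 0}]' > path.dat && python3 steer.py path.dat 60
```

```text
eef_pos: [500.4, -235.9, 154.1]
contact_force: [-0.8, 0.9, -0.7]
eef_pos: [502.8, -236.6, 137.3]
contact_force: [-0.1, -0.3, 0.9]
clock: 12.25
eef_pos: [502.8, -236.5, 137.4]
tcp_rot: [3.141, 0.0, 1.4]
contact_force: [1.1, 0.8, 0.2]
opening: 0.303
grasp_force: 0.0
clock: 12.67
eef_pos: [502.9, -236.6, 137.5]
tcp_rot: [3.141, 0.0, 1.4]
contact_force: [0.9, 0.2, 4.2]
opening: 0.124
grasp_force: 59.4
```

```bash
echo '[{"aperture": 0},{"tz": -4,"aperture": 0},{"tz": -6,"aperture": 0},{"tz": -8,"aperture": 0},{"aperture": 0}]' > path.dat && python3 steer.py path.dat 90 | egrep 'eef|contact|grasp|rot'
echo '[{"tz": -12,"aperture": 0},{"tz": -18,"aperture": 0},{"tz": -20,"aperture": 0},{"tz": -20,"aperture": 0},{"tz": -14,"aperture": 0}]' > path.dat && python3 steer.py path.dat | egrep 'eef|contact|grasp|rot'
python3 -c "
from h import *
to([565.2,218.2,228],np.pi/2-.197)"
```

```text
eef_pos: [503.3, -236.9, 156.7]
tcp_rot: [3.14, 0.0, 1.4]
contact_force: [-1.0, -0.2, -2.3]
grasp_force: 88.0
eef_pos: [503.0, -236.7, 241.7]
tcp_rot: [3.14, 0.0, 1.4]
contact_force: [-0.2, 0.7, -2.3]
grasp_force: 88.2
t13.50 rot [0.0014 0.0004 0.0258] shift(tgt axes) [458.27 -28.05  13.65] pos [ 503.01 -236.69  241.65] F [-0.2  0.7 -2.3] g 88.2 0.121
```

```bash
echo '[{"drz": 0.0258,"aperture": 0},{"tx": 14,"ty": -1,"aperture": 0},{"tx": 28,"ty": -2,"aperture": 0},{"tx": 30,"ty": -2,"aperture": 0},{"tx": 30,"ty": -2,"aperture": 0}]' > path.dat && python3 steer.py path.dat | egrep 'eef'
echo '[{"tx": 30,"ty": -2,"aperture": 0},{"tx": 30,"ty": -2,"aperture": 0},{"tx": 30,"ty": -2,"aperture": 0},{"tx": 30,"ty": -2,"aperture": 0},{"tx": 30,"ty": -2,"aperture": 0}]' > path.dat && python3 steer.py path.dat | egrep 'eef'
echo '[{"tx": 30,"ty": -2,"aperture": 0},{"tx": 30,"ty": -2,"aperture": 0},{"tx": 30,"ty": -2,"aperture": 0},{"tx": 30,"ty": -2,"aperture": 0},{"tx": 30,"ty": -2,"aperture": 0}]' > path.dat && python3 steer.py path.dat | egrep 'eef'
echo '[{"tx": 28,"ty": -1,"aperture": 0},{"tx": 18,"ty": -1,"aperture": 0},{"tx": 10,"aperture": 0},{"aperture": 0},{"aperture": 0}]' > path.dat && python3 steer.py path.dat | egrep 'eef|contact|grasp'
python3 -c "
from h import *
to([565.2,218.2,228],np.pi/2-.197)"
```

```text
eef_pos: [515.3, -133.6, 239.3]
eef_pos: [534.6, 16.0, 239.3]
eef_pos: [554.1, 165.0, 239.2]
eef_pos: [563.3, 218.1, 238.9]
contact_force: [-0.0, -0.3, -3.2]
grasp_force: 88.1
t15.17 rot [-0.0008  0.001   0.0011] shift(tgt axes) [ 0.5   1.81 10.93] pos [563.33 218.06 238.93] F [-0.  -0.3 -3.2] g 88.1 0.123
```

```bash
echo '[{"tx": 0.5,"ty": 0.8,"aperture": 0},{"aperture": 0},{"aperture": 0},{"aperture": 0}]' > path.dat && python3 steer.py path.dat | egrep 'eef'
python3 -c "
from h import *
to([565.2,218.2,205],np.pi/2-.197)"
```

```text
eef_pos: [564.9, 217.8, 239.3]
t15.50 rot [ 0.0001  0.0001 -0.001 ] shift(tgt axes) [ 0.51  0.25 34.3 ] pos [564.85 217.75 239.3 ] F [-0.   1.2 -2.7] g 88.1 0.125
```

```bash
echo '[{"drz": -0.001,"tx": 0.4,"ty": 0.2,"tz": 10,"aperture": 0},{"tz": 10,"aperture": 0},{"tz": 10,"aperture": 0},{"tz": 4,"aperture": 0},{"aperture": 0}]' > path.dat && python3 steer.py path.dat | egrep 'eef'
echo '[{"aperture": 0},{"aperture": 0}]' > path.dat && python3 steer.py path.dat | egrep 'eef|contact'
python3 - <<'E'
from h import *
to([565.2,218.2,190.7],np.pi/2-.197)
c=lambda i,x,y,w,h,k:cv2.resize(i[y:y+h,x:x+w],None,fx=k,fy=k,interpolation=cv2.INTER_CUBIC)
s=r.grab_frame('side');t=r.grab_frame('top');w=r.grab_frame('wrist')
np.savez('pics/f.npz',s=s,t=t,w=w)
A=c(s,225,75,66,100,6)   # 396x600
B=c(t,140,170,80,60,5);C=c(w,240,60,133,100,3)[:,:399]
B=np.pad(B,((0,0),(0,0),(0,0)));C=np.pad(C,((0,0),(0,1),(0,0)))
cv2.imwrite('pics/f.png',np.hstack([A,np.vstack([B,C])])[:,:,::-1])
ax=R.from_euler('z',-.197)
b=np.array([557.8,219.3,76.5]);lb=np.array([557.8,219.3,91])
for n in('side','top'):
  print(n,'chest',proj(n,[b+ax.apply([0,y,0]) for y in(-36,0,36)]).round(1).tolist(),'lid',proj(n,[lb+ax.apply([0,y,0]) for y in(-18,18)]).round(1).tolist(),'lid corners',proj(n,[lb+ax.apply(v) for v in([1.5,-100,156.7],[1.5,100,156.7],[1.5,-100,6.7],[1.5,100,6.7])]).round(1).tolist())
E
```

```text
eef_pos: [564.0, 218.5, 203.1]
eef_pos: [565.3, 219.1, 205.4]
contact_force: [-0.3, 0.5, -3.0]
t16.08 rot [ 0.0003 -0.0002  0.0011] shift(tgt axes) [-0.88  0.08 14.66] pos [565.3  219.08 205.36] F [-0.3  0.5 -3. ] g 88.0 0.123
side chest [[263.5, 145.2], [262.0, 138.4], [260.6, 131.8]] lid [[262.1, 137.7], [260.6, 131.1]] lid corners [[258.4, 104.3], [250.3, 70.0], [266.0, 152.0], [257.7, 115.1]]
top chest [[190.8, 211.6], [177.6, 209.1], [164.5, 206.5]] lid [[182.5, 210.1], [169.1, 207.5]] lid corners [[196.2, 212.5], [110.4, 195.8], [212.4, 215.3], [138.0, 200.8]]
```

View pics/f.png

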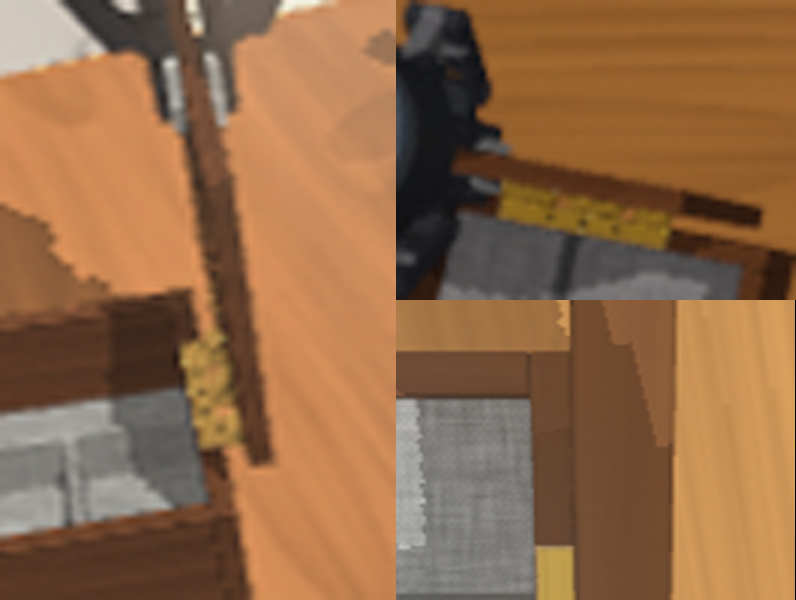

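The picture shows the lid upright behind the hinge, with its near lower corner at about side pixel (268.7,152.2) against a predicted ~(267,152). I'll correct 0.9 mm along the hinge and lower gently.

```bash
echo '[{"drz": 0.001,"tx": -0.9,"ty": 0.1,"aperture": 0},{"tz": 1.5,"aperture": 0},{"tz": 1,"aperture": 0},{"tz": 1,"aperture": 0},{"aperture": 0}]' > path.dat && python3 steer.py path.dat | egrep 'eef|contact'
echo '[{"tz": 1,"aperture": 0},{"tz": 1,"aperture": 0},{"aperture": 0}]' > path.dat && python3 steer.py path.dat | egrep 'eef|contact'
echo '[{"tz": 1,"aperture": 0},{"aperture": 0}]' > path.dat && python3 steer.py path.dat | egrep 'eef|contact'
```

```text
eef_pos: [564.8, 218.0, 201.4]
contact_force: [-0.5, -0.3, -3.3]
eef_pos: [564.9, 218.0, 199.4]
contact_force: [-0.6, -0.4, -2.9]
eef_pos: [564.9, 218.1, 198.5]
contact_force: [-0.4, -0.6, -2.0]
```

```bash
echo '[{"ty": 0.3,"tz": 1,"aperture": 0},{"tz": 1,"aperture": 0},{"aperture": 0}]' > path.dat && python3 steer.py path.dat | egrep 'eef|contact'
echo '[{"tz": 1,"aperture": 0},{"tz": 1,"aperture": 0},{"aperture": 0}]' > path.dat && python3 steer.py path.dat | egrep 'eef|contact'
echo '[{"tz": 1,"aperture": 0},{"aperture": 0},{"aperture": 0}]' > path.dat && python3 steer.py path.dat | egrep 'eef|contact'
```

```text
eef_pos: [565.2, 218.0, 196.4]
contact_force: [-0.4, -0.3, -2.7]
eef_pos: [565.2, 217.9, 194.4]
contact_force: [-0.7, 0.3, -2.7]
eef_pos: [565.3, 218.0, 193.6]
contact_force: [0.6, -0.4, -2.2]
```

```bash
echo '[{"tz": 1,"aperture": 0},{"tz": 0.8,"aperture": 0},{"aperture": 0}]' > path.dat && python3 steer.py path.dat | egrep 'eef|contact'
echo '[{"tz": 0.6,"aperture": 0},{"tz": 0.5,"aperture": 0},{"aperture": 0}]' > path.dat && python3 steer.py path.dat | egrep 'eef|contact'
echo '[{"tz": 0.5,"aperture": 0},{"aperture": 0},{"aperture": 0}]' > path.dat && python3 steer.py path.dat | egrep 'eef|contact'
```

```text
eef_pos: [565.2, 218.0, 191.7]
contact_force: [-0.4, 0.3, -3.6]
eef_pos: [565.3, 218.0, 190.6]
contact_force: [0.1, 0.1, -3.4]
eef_pos: [565.3, 218.0, 190.3]
contact_force: [-0.4, 0.2, -3.0]
```

```bash
echo '[{"tz": 0.5,"aperture": 0},{"aperture": 0}]' > path.dat && python3 steer.py path.dat | egrep 'eef|contact'
echo '[{"tz": 0.5,"aperture": 0},{"aperture": 0}]' > path.dat && python3 steer.py path.dat | egrep 'eef|contact'
echo '[{"tz": 0.4,"aperture": 0},{"aperture": 0}]' > path.dat && python3 steer.py path.dat | egrep 'eef|contact'
```

```text
eef_pos: [565.4, 218.0, 189.8]
contact_force: [-0.1, 0.5, -2.4]
eef_pos: [565.6, 218.1, 189.7]
contact_force: [-0.2, -0.2, 1.0]
eef_pos: [565.7, 218.1, 189.6]
contact_force: [-1.0, -0.4, 5.2]
```

Contact at z≈189.7, as expected (home about 190.4). I'll back up and feel for the back face in -x.

```bash
echo '[{"tz": -1.5,"aperture": 0},{"aperture": 0},{"aperture": 0}]' > path.dat && python3 steer.py path.dat | egrep 'eef|contact|rot'
echo '[{"ty": -0.5,"aperture": 0},{"aperture": 0},{"aperture": 0}]' > path.dat && python3 steer.py path.dat | egrep 'eef|contact'
echo '[{"ty": -0.5,"aperture": 0},{"aperture": 0},{"aperture": 0}]' > path.dat && python3 steer.py path.dat | egrep 'eef|contact'
echo '[{"ty": -0.5,"aperture": 0},{"aperture": 0},{"aperture": 0}]' > path.dat && python3 steer.py path.dat | egrep 'eef|contact'
```

```text
eef_pos: [565.1, 217.9, 190.1]
tcp_rot: [-3.141, 0.0, 1.374]
contact_force: [0.2, 0.3, -3.8]
eef_pos: [564.6, 218.0, 190.1]
contact_force: [-0.2, 0.5, -3.3]
eef_pos: [564.2, 218.2, 190.3]
contact_force: [0.3, -0.6, -2.2]
eef_pos: [563.9, 218.3, 190.4]
contact_force: [0.6, -0.2, -2.4]
```

```bash
echo '[{"ty": -0.5,"aperture": 0},{"aperture": 0},{"aperture": 0}]' > path.dat && python3 steer.py path.dat | egrep 'eef|contact'
echo '[{"ty": -0.5,"aperture": 0},{"aperture": 0},{"aperture": 0}]' > path.dat && python3 steer.py path.dat | egrep 'eef|contact'
python3 -c "
from rig import r;print(r.sense()['wrist_torque'])"
```

```text
eef_pos: [563.6, 218.4, 190.5]
contact_force: [2.0, 0.4, -2.8]
eef_pos: [563.2, 218.5, 190.5]
contact_force: [2.0, -1.6, -2.7]
[-0.12616375 -0.79050753 -0.01930403]
```

Back face felt from x≈564.2, so home is about 565.0, matching vision. Hinge-direction play (±1.5 mm) is within tolerance. Recentre.

```bash
echo '[{"ty": 2.2,"aperture": 0},{"aperture": 0},{"aperture": 0},{"aperture": 0},{"aperture": 0}]' > path.dat && python3 steer.py path.dat | egrep 'eef|contact|rot'
python3 -c "
from h import *
to([565.0,218.1,190.4],np.pi/2-.197);print(r.sense()['wrist_torque'])"
```

```text
eef_pos: [564.7, 218.0, 190.2]
tcp_rot: [-3.141, 0.0, 1.374]
contact_force: [-0.4, -0.1, -3.9]
t20.98 rot [-0.0006  0.0002 -0.    ] shift(tgt axes) [ 0.11  0.29 -0.16] pos [564.7  218.05 190.24] F [-0.4 -0.1 -3.9] g 88.1 0.121
[ 0.00594464 -0.00505941  0.02803822]
```

```bash
echo '[{"ty": 0.3,"tz": -0.2,"aperture": 0},{"aperture": 0},{"aperture": 0},{"aperture": 0},{"aperture": 0}]' > path.dat && python3 steer.py path.dat
python3 - <<'E'
from h import *
o=np.load('pics/f.npz')['s'].astype(float);n=r.grab_frame('side').astype(float)
# lid tilt: compare panel top/bottom near-edge line shift vs reference image
f=lambda i,y:(lambda d:240+np.argmax(np.abs(d[240:285])))(np.gradient(cv2.GaussianBlur(i,(0,0),1).sum(2)[y]))
print([(y,f(o,y),f(n,y)) for y in range(100,160,6)]);print(r.sense()['qvel'].round(4))
print(r.sign_off())
E
```

```text
clock: 21.4
eef_pos: [565.3, 218.0, 190.6]
tcp_rot: [-3.142, -0.0, 1.374]
contact_force: [0.6, 0.1, -3.6]
opening: 0.121
grasp_force: 88.1
[(100, np.int64(255), np.int64(261)), (106, np.int64(256), np.int64(256)), (112, np.int64(257), np.int64(257)), (118, np.int64(258), np.int64(258)), (124, np.int64(260), np.int64(266)), (130, np.int64(267), np.int64(267)), (136, np.int64(255), np.int64(255)), (142, np.int64(269), np.int64(269)), (148, np.int64(270), np.int64(270)), (154, np.int64(263), np.int64(271))]
[-0.0005  0.0005  0.0005  0.0004 -0.0015 -0.001 ]
the job is handed in; nothing more can be done
None
```

I pressed the hinge leaf down to a solid stop, and the arm now holds the lid upright over the chest, its pin holes lined up to within about 1.5 mm by my measurement and with no noticeable load on the chest; I handed it in at about 21 s, and no verdict came back.

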